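# Gauge the thicker massage roller in its V-cradle

## Task

Lay the thicker of the two massage rollers in the V-cradle, about centred along its length, and let go of it. Then take the bridge gauge by its handle and lower it gently, without dropping it, squarely astride the middle of the roller between the two vees, so that both legs stand flat on the cradle's plate and the sprung foot rests on top of the roller; leave it standing there to show the height. Leave the thinner roller, the cup and the bowl where they are.

Things in the scene. Friction and masses are not known exactly. Their poses are not given: they have to be found in the camera images.
- thick_roller: the thicker roller: solid dark rubber cylinder 44 mm in diameter, 150 mm long, about 0.27 kg, grey end discs, lying on the table left or right. Origin on its axis at mid-length (22 mm above the table); y is the cylinder's axis, and it may be turned about y by any angle. Rolls when pushed.
- thin_roller: the thinner roller, a bystander: same look and length (150 mm) but 34 mm in diameter. Origin on its axis at mid-length; y along its axis. Must stay where it is.
- cradle: fixed V-cradle: aluminium plate 140 x 130 mm (x, y), 12 mm thick, with two dark steel 90-degree vees, each 16 mm thick, at y = -45 and +45 mm (74 mm clear between), tops 44 mm above the table. Origin at the centre of the plate's underside, z up. A roller lies in the vees along the cradle's y; the thick one then has its axis at x = 0, z = 47 mm and its top at z = 69 mm.
- gauge: bridge gauge, 0.48 kg, standing on the table left or right. Two legs 16 x 36 mm (x, y) at x = -52, +52; beam along x, 120 mm long, 78-92 mm above the feet; on it a black handle block 40 x 24 mm (x, y) from 92 to 138 mm up: grip across y. Scale plate at x = 44 is seen only. Origin midway between the feet, at their underside; z up. In place: x along the cradle's x, either way round.
- foot (a joint): the gauge's sprung foot, a flat disc 24 mm wide under the beam's middle. 0 = fully down (underside 40 mm above the feet); grows to 0.026 m as it is pushed up. Spring: 0.4 N at 0 plus 40 N/m, less than the gauge's weight. Reading + 40 mm = height of what it rests on above the surface the legs stand on; about 0.017 m on the thick roller in the cradle.
- foot_tip (a point): centre of the underside of the gauge's foot disc
- cup: bystander: white paper coffee cup with lid, 88 mm high, 74 mm in diameter; origin at the centre of its underside
- bowl: bystander: small aluminium bowl, 90 mm in diameter, 42 mm high, on the far side of the cradle; origin at the centre of its underside
Mind the look-alikes: they are no part of the job. Leave any yellow look-alike of the thick_roller alone. Of the things that look like the gauge, the larger one is meant.

How it is judged:
By the outcome, as a careful person would: the job done as asked, in the order asked, and still so for the second after the job is handed in, with the robot touching nothing.
It also fails if it takes over 61 s, if anything falls off the work surface, if the arm or the gripper's body presses on something with over 40 N, if the wrist force passes 120 N, or if a joint passes its speed limit or range.

## Robot

A 6-joint arm with a two-finger parallel gripper is mounted at the origin on the work surface. World frame = base frame: x ahead of the robot, y to its left, z up, the work surface at z = 0. Lengths are in m, angles in rad, forces in N, time in s.
With the tool pointing down it reaches from about 0.375 to 0.975 m from the base axis. Payload 3.8 kg.
Tool frame: the origin (TCP) lies on the centre line of the jaws, within the pads' length; the fingertips stand 14 mm ahead of it and the grasp point (between the pads) lies 5 mm behind it; z points along the fingers, y is the line along which they close (so a half turn about z gives the same grasp; the last joint's range is limited). The gripper opens to 85 mm and grips with 20 to 120 N. Pads are 22 mm wide; open, the fingers measure 114 mm over their backs; the gripper's body (76 mm by 85 mm) begins 54 mm behind the grasp point. The pads swing forward as they close: fully open they stand 13 mm farther back than shut.
Start: joints at [-1.315, 0.264, 1.604, -0, 1.274, -0.037], TCP at [0.195, -0.646, 0.245] pointing down, gripper open.
Joint ranges: [-2.63, 2.63], [-0.94, 2.18], [0.31, 2.57], [-1.31, 4.45], [0, 2.66], [-2.55, 2.55]. Speed limits (rad/s): [2.57, 2.57, 3.14, 3.14, 3.14, 3.14].

## Interface

Orientations are given as a rotation vector (axis times angle).
In Python, from workcell import bot, eyes, spot_in gives the robot as it stands.
- The arm moves only by the tool carry_out, never from a script. Its argument "series" is text: rows parted by semicolons, each of 4 numbers parted by spaces: the shift along the world's x, y, z in m, then the turn about the world's z in degrees. In form: tx ty tz roll; .... A call has 1 to 20 rows; each row shifts and turns the commanded pose from where the row before left it; what a row does not reach is not made up. A row lasts 1/8 s, in which the tool goes at most 62.5 mm and 10.7 degrees, less where a joint would pass 70% of its speed; a pose out of reach is approached as far as the arm can. A call is refused whole if a number of a shift passes 0.0625 or a number of a turn 10.7, either way. A call with a gripper value outside its range is refused whole. "jaw" is the gripper command: -1 is shut, 1 is fully open, values between are in proportion, set as the call begins (left out, the last holds). The fingers move at their own pace and stop on an object; "grip_force" is the grip in N (left out, the last holds). Time passes only in rows, so rows that do not move let the fingers close. It gives the time, the measured TCP pose, the force, the opening and the grip force at its end, in the units of the state.
- bot.read_state(): the state, without advancing time (a new reading comes with each control period).
- eyes.read_camera(name): name is "side" or "top"; returns (picture, depth): 400x640x3 uint8, blue, green, red; 400x640 float32, m along the optical axis (not along the pixel's ray), 0 where there is no reading.
- eyes.get_calibration(name): a dict with "K" (3x3 intrinsics, pixels), "position" and "rotation" of the camera in the world. Camera axes: x right, y down, z forward; pixel columns grow to the right and rows downward; lengths in m; the calibration is good to about 2 mm. A picture is of the moment at which its call begins. get_calibration takes no time and is no camera call.
- bot.finish_job(): hands the job in; it is judged then, once.
Trained networks look in the newest picture that a camera, given by its name, has taken for a name from the list of things; names that differ only in an ending like _2 or _b are one class to them, and where a whole thing is asked for, a point or a joint stands for the part that bears it (a point fixed in the world has none). Each returns a list of dicts, best first, with "score" (0 to 1); they miss things now and then, are a little off and sometimes report something else, mostly with a low value. They report only what shows in the picture. A call takes as long as a camera call. They do not tell look-alikes from the thing itself.
- spot_in(camera, target): "rect" ([centre column, centre row, width, height] in pixels, round what is visible of it).
The state is a dict: "time": time; "q": joint angles; "joint_vel": joint speeds; "joint_torque": joint torques, N m; "tool_pos": TCP position; "tcp_rot": TCP orientation; "wrist_force": force on the tool from outside, world axes, zero at the start; "torque": the same for the moment, N m; "width": opening from 0.0 (shut) to 1.0 (fully open); "grip_force": force on a finger pad.
Only numpy, scipy, OpenCV 4.12 (cv2) and the standard library are available. Lean on these libraries where they do the work, as an engineer would, in place of code of your own. Each camera call takes 0.05 s, during which the arm holds its last target. There are 200 camera calls.

## Working session

There is one attempt and no reset: what is moved stays moved. The work goes in short steps, Python scripts to look and compute and a tool call to move; the robot and the scene stay as the last step left them, time stands still between calls to the robot, and variables do not carry over. Pictures are saved under pics/ and viewed, at most 10 in all, crops included, and the job is handed in when it is done.

Besides the shell and the picture viewer there is one more tool, called after "Call:" in YAML: its name, and indented under it one key for each argument. carry_out: Moves the arm, as the interface text tells. Its arguments: {"type":"object","properties":{"series":{"type":"string"},"jaw":{"type":"number"},"grip_force":{"type":"number"}},"required":["series"]}

```bash
mkdir -p pics; cat > h.py <<'E'
from workcell import bot, eyes, spot_in
import numpy as np, cv2
def cloud(cam):
    im,d=eyes.read_camera(cam); c=eyes.get_calibration(cam); K=np.array(c["K"]);R=np.array(c["rotation"]);p=np.array(c["position"])
    if R.shape!=(3,3): R=cv2.Rodrigues(R)[0]
    v,u=np.mgrid[:400,:640]
    P=np.stack([(u-K[0,2])/K[0,0]*d,(v-K[1,2])/K[1,1]*d,d],-1)@R.T+p
    P[d==0]=np.nan
    return im,P
E
python3 - <<'E'
from h import *
for c in("top","side"):
    im,P=cloud(c); cv2.imwrite(f"pics/{c}0.png",im); np.save(f"{c}0.npy",P)
    print(c,eyes.get_calibration(c))
    for t in("thick_roller","thin_roller","cradle","gauge","cup","bowl"):
        for r in spot_in(c,t)[:4]:
            u,v=map(int,r["rect"][:2]); print(t,round(r["score"],2),np.round(r["rect"]),np.round(P[v,u],3))
s=bot.read_state();print(s)
E
```

```text
top {'K': array([[439.16203244,   0.        , 312.15895606],
       [  0.        , 439.16203244, 195.91646107],
       [  0.        ,   0.        ,   1.        ]]), 'position': array([ 0.39690226, -0.02210793,  1.30400175]), 'rotation': array([-2.12628698,  2.14782281, -0.19160899])}
thick_roller 0.8 [450. 170.  34.  46.] [ 0.69  -0.441  0.041]
thick_roller 0.71 [455. 233.  42.  43.] [ 0.504 -0.443  0.04 ]
thick_roller 0.69 [382. 187.  52.  19.] [ 0.637 -0.24   0.043]
thin_roller 0.73 [223. 200.  52.  23.] [0.607 0.225 0.037]
gauge 0.83 [204. 264.  27.  44.] [0.419 0.263 0.099]
gauge 0.69 [164. 281.  16.  32.] [0.377 0.379 0.06 ]
cup 0.83 [394. 258.  25.  23.] [ 0.43  -0.258  0.086]
cup 0.17 [301. 229.  48.  48.] [0.522 0.001 0.016]
bowl 0.7 [310. 142.  33.  27.] [ 0.787 -0.028  0.006]
side {'K': array([[403.04895505,   0.        , 321.05442481],
       [  0.        , 403.04895505, 203.89407122],
       [  0.        ,   0.        ,   1.        ]]), 'position': array([ 0.42194471, -0.78713094,  0.95572547]), 'rotation': array([-2.42323629,  0.25456069, -0.09642207])}
thick_roller 0.85
[... 513 characters left out ...]
.7, 'q': array([-1.31492211e+00,  2.63893331e-01,  1.60398220e+00,  1.27399924e-05,
        1.27370661e+00, -3.68787087e-02]), 'joint_vel': array([-1.84152534e-04, -7.82764485e-05, -4.70688104e-04, -1.93136217e-03,
        1.02497438e-03,  1.72614890e-04]), 'joint_torque': array([ 5.66622821e-04, -5.14830208e+01, -3.67612410e+01, -2.56595905e-05,
        8.54414757e-04, -2.04972781e-05]), 'tool_pos': array([ 0.194814  , -0.64627777,  0.24529385]), 'tcp_rot': array([3.10798855e+00, 4.58207713e-01, 2.08247514e-05]), 'wrist_force': array([-0.63828464,  0.04076575, -0.0586626 ]), 'torque': array([-6.58374199e-02, -2.72472911e-02, -5.27624151e-05]), 'grip_force': 0.0, 'width': 0.9980347802294376}
```

View pics/top0.png

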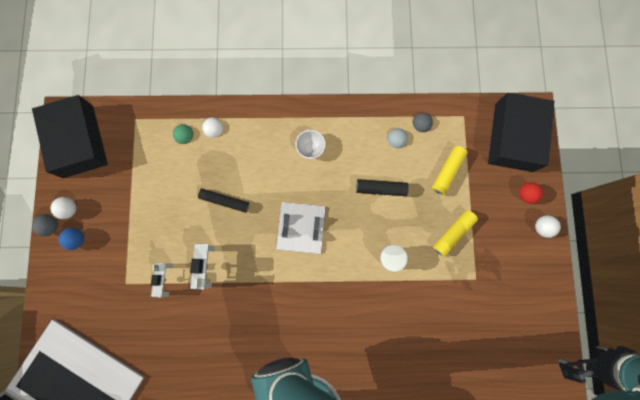

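View pics/side0.png

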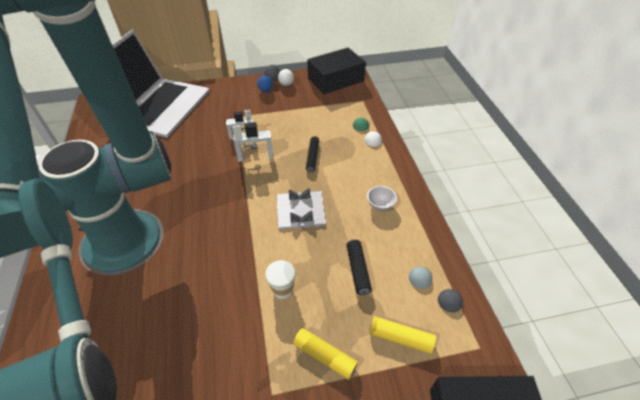

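The black roller at top (382,187), 43 mm high, is the thick one, and the black one at (223,200) is the thin one. The cradle is at (302,228), the larger gauge at (204,264), and the yellow rollers and the small gauge at (160,280) are decoys.

```bash
python3 - <<'E'
from h import *
P={c:np.load(c+"0.npy") for c in("top","side")}
def fit(c,box,z0,z1,n):
    u0,u1,v0,v1=box; Q=P[c][v0:v1,u0:u1].reshape(-1,3); Q=Q[(Q[:,2]>z0)&(Q[:,2]<z1)]
    (x,y),(w,h),a=cv2.minAreaRect((Q[:,:2]).astype(np.float32)); 
    print(n,c,len(Q),"c",round(x,4),round(y,4),"wh",round(w,4),round(h,4),"ang",round(a,2),"mean",Q.mean(0).round(4),"zmax",np.percentile(Q[:,2],95).round(4), "pca",np.degrees(np.arctan2(*np.linalg.svd((Q-Q.mean(0))[:,:2],full_matrices=False)[2][0][::-1])).round(1))
fit("top",(350,416,172,204),.02,.06,"thick")
fit("side",(335,385,230,305),.02,.06,"thick")
fit("top",(192,256,182,218),.015,.06,"thin")
fit("top",(268,334,195,260),.006,.06,"cradle")
fit("top",(268,334,195,260),.03,.06,"vees")
fit("side",(265,335,180,240),.006,.06,"cradle")
fit("side",(265,335,180,240),.03,.06,"vees")
fit("top",(180,222,238,294),.07,.2,"gauge")
fit("top",(180,222,238,294),.115,.2,"handle")
fit("side",(215,285,105,170),.115,.2,"handle")
fit("side",(215,285,105,170),.075,.2,"gauge")
fit("top",(145,178,260,300),.03,.2,"small")
for c,n,b in(("top","v",(268,334,195,260)),("side","v",(265,335,180,240))):
    u0,u1,v0,v1=b;Q=P[c][v0:v1,u0:u1].reshape(-1,3);Q=Q[Q[:,2]>.03]
    for s in(0,1):
        k=(Q[:,1]>np.median(P[c][v0:v1,u0:u1,1]))==s; print(c,s,k.sum(),Q[k].mean(0).round(4),Q[k].min(0).round(4),Q[k].max(0).round(4))
im,_=cloud("top");cv2.imwrite("pics/z.png",cv2.resize(im[130:300,140:420],(784,476),interpolation=cv2.INTER_CUBIC))
E
```

```text
thick top 746 c 0.6414 -0.2417 wh 0.1516 0.0433 ang 85.71 mean [ 0.6385 -0.2413  0.0392] zmax 0.0463 pca -94.9
thick side 845 c 0.6419 -0.2437 wh 0.1528 0.043 ang 85.47 mean [ 0.6394 -0.251   0.0392] zmax 0.0461 pca -94.3
thin top 587 c 0.6079 0.2261 wh 0.1532 0.0342 ang 72.84 mean [0.6063 0.2251 0.0298] zmax 0.0363 pca 73.0
cradle top 2130 c 0.5271 0.0004 wh 0.1933 0.1901 ang 89.42 mean [ 0.5245 -0.0014  0.0149] zmax 0.0367 pca 172.9
vees top 164 c 0.5258 -0.0013 wh 0.1055 0.0681 ang 83.72 mean [ 0.5253 -0.0013  0.0385] zmax 0.0454 pca -96.3
cradle side 1600 c 0.5264 -0.0026 wh 0.1951 0.1973 ang 86.9 mean [ 0.5266 -0.0066  0.016 ] zmax 0.0376 pca -161.4
vees side 159 c 0.5272 -0.0022 wh 0.1139 0.0676 ang 83.92 mean [ 0.5263 -0.0067  0.0378] zmax 0.0443 pca -97.5
gauge top 672 c 0.4151 0.2744 wh 0.0384 0.1192 ang 86.05 mean [0.4149 0.2706 0.1057] zmax 0.1404 pca 177.9
handle top 207 c 0.3976 0.2757 wh 0.0246 0.0759 ang 83.96 mean [0.4072 0.2713 0.1351] zmax 0.1421 pca -176.9
handle side 185 c 0.3993 0.2756 wh 0.029 0.0768 ang 84.78 mean [0.4031 0.2684 0.131 ] zmax 0.141 pca 179.1
gauge side 703 c 0.4214 0.3269 wh 0.1516 0.1203 ang 85.52 mean [0.4082 0.2905 0.1029] zmax 0.1382 pca -76.7
small top 439 c 0.3794 0.391 wh 0.0295 0.0899 ang 84.17 mean [0.3805 0.3877 0.0769] zmax 0.1059 pca 175.6
top 0 164 [ 0.5253 -0.0013  0.0385] [ 0.4874 -0.057   0.0301] [0.5642 0.0532 0.0475]<stdin>:22: RuntimeWarning: Mean of empty slice.
  ret = um.true_divide(
Traceback (most recent call last):
ValueError: zero-size array to reduction operation minimum which has no identity
```

Roller: (0.6415, −0.2425), axis at 85.6°. Cradle: (0.526, −0.0015), y axis at 83.8°. Gauge: (0.415, 0.274), yaw about −4°. All sizes match. Moving to above the roller.

Call:
carry_out:
  series: "0.0447 0.0404 -0.008 6.9;0.0447 0.0404 -0.008 6.9;0.0447 0.0404 -0.008 6.9;0.0447 0.0404 -0.008 6.9;0.0447 0.0404 -0.008 6.9;0.0447 0.0404 -0.008 6.9;0.0447 0.0404 -0.008 6.9;0.0447 0.0404 -0.008 6.9;0.0447 0.0404 -0.008 6.9;0.0447 0.0404 -0.008 6.9;0 0 0 0;0 0 0 0"
  jaw: 1
  grip_force: 40

```text
time: 2.2
tool_pos: [0.6417, -0.2421, 0.165]
tcp_rot: [-2.301, -2.138, 0.001]
wrist_force: [-0.4, -0.4, -0.4]
width: 0.996
grip_force: 0.0
```

Call:
carry_out:
  series: "0 0 -0.04 0;0 0 -0.04 0;0 0 -0.03 0;0 0 -0.02 0;0 0 -0.014 0;0 0 0 0;0 0 0 0"

```text
time: 3.08
tool_pos: [0.6428, -0.2428, 0.0227]
tcp_rot: [2.3, 2.137, 0.001]
wrist_force: [-0.4, 0.1, 0.6]
width: 1.001
grip_force: 0.0
```

Call:
carry_out:
  series: "0 0 0 0;0 0 0 0;0 0 0 0;0 0 0 0;0 0 0 0;0 0 0 0;0 0 0 0;0 0 0 0"
  jaw: -1

```text
time: 4.08
tool_pos: [0.6424, -0.2424, 0.0223]
tcp_rot: [2.301, 2.137, 0.001]
wrist_force: [-0.2, 0.6, 5.7]
width: 0.501
grip_force: 41.3
```

Call:
carry_out:
  series: "0 0 0.02 0;0 0 0.04 0;0 0 0.05 0;-0.0165 0.0345 0 -0.3;-0.0165 0.0345 0 -0.3;-0.0165 0.0345 0 -0.3;-0.0165 0.0345 0 -0.3;-0.0165 0.0345 0 -0.3;-0.0165 0.0345 0 -0.3;-0.0165 0.0345 0 0;0 0 0 0;0 0 0 0"

```text
time: 5.58
tool_pos: [0.5264, -0.0009, 0.1316]
tcp_rot: [2.334, 2.102, 0.0]
wrist_force: [0.4, 0.6, -3.8]
width: 0.5
grip_force: 41.5
```

```bash
python3 - <<'E'
from h import *
for c in("top","side"):
    im,P=cloud(c); np.save(c+"1.npy",P)
    u0,u1,v0,v1=(255,350,170,265) if c=="top" else (255,350,120,245)
    cv2.imwrite(f"pics/{c}1.png",cv2.resize(im[v0-20:v1+20,u0-60:u1+60],None,fx=3.5,fy=3.5,interpolation=cv2.INTER_CUBIC)[:600])
    hsv=cv2.cvtColor(im,cv2.COLOR_BGR2HSV)
    Q=P[v0:v1,u0:u1].reshape(-1,3); 
    m=(hsv[v0:v1,u0:u1,2].ravel()<70)&(Q[:,2]>.085)&(Q[:,2]<.165);Q=Q[m]
    (x,y),wh,a=cv2.minAreaRect(Q[:,:2].astype(np.float32));print(c,len(Q),x,y,wh,a,Q.min(0),Q.max(0))
E
```

```text
top 73 0.5116903781890869 0.01042010635137558 (0.10415089875459671, 0.013555711135268211) 83.87093353271484 [ 0.49948653 -0.04064425  0.13247477] [0.52020296 0.06264954 0.15374288]
side 496 0.5019569396972656 0.0995122641324997 (0.07852954417467117, 0.36221376061439514) 12.360843658447266 [ 0.42638298 -0.07848161  0.09649765] [0.56618204 0.26923595 0.16492603]
```

View pics/side1.png

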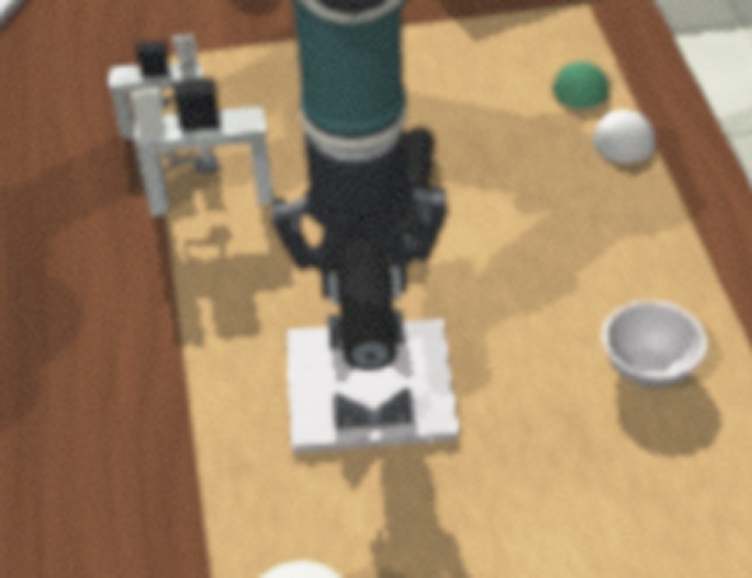

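The roller hangs level over the cradle, in line with the vees. Lowering it.

Call:
carry_out:
  series: "0 0 -0.03 0;0 0 -0.025 0;0 0 -0.015 0;0 0 -0.008 0;0 0 -0.003 0;0 0 -0.002 0;0 0 0 0;0 0 0 0"

```text
time: 6.68
tool_pos: [0.5268, -0.0007, 0.0489]
tcp_rot: [2.334, 2.101, 0.001]
wrist_force: [-0.3, -0.1, -3.3]
width: 0.504
grip_force: 41.6
```

Call:
carry_out:
  series: "0 0 -0.001 0;0 0 -0.001 0;0 0 0 0;0 0 0 0"

```text
time: 7.18
tool_pos: [0.5268, -0.0008, 0.0472]
tcp_rot: [2.334, 2.102, 0.001]
wrist_force: [-2.7, 0.0, 6.1]
width: 0.501
grip_force: 42.3
```

Call:
carry_out:
  series: "0 0 0 0;0 0 0 0;0 0 0 0;0 0 0 0;0 0 0 0;0 0 0 0"
  jaw: 1

```text
time: 7.92
tool_pos: [0.5263, -0.0008, 0.0462]
tcp_rot: [-2.335, -2.102, 0.0]
wrist_force: [-0.6, 0.3, 0.4]
width: 1.003
grip_force: 0.0
```

Call:
carry_out:
  series: "0 0 0.03 0;0 0 0.05 0;0 0 0.05 0;0 0 0.05 0;-0.0 0.04 0.01 9;-0.01 0.045 0.01 9;-0.02 0.045 0 9;-0.02 0.045 0 9;-0.02 0.04 0 9;-0.02 0.04 0 9;-0.02 0.02 0 9;0 0 0 9;0 0 0 9;0 0 0 9;0 0 0 0;0 0 0 0"

```text
time: 9.93
tool_pos: [0.4163, 0.2742, 0.2462]
tcp_rot: [-0.169, -3.137, 0.0]
wrist_force: [-0.2, -0.1, -0.9]
width: 1.0
grip_force: 0.0
```

```bash
python3 - <<'E'
from h import *
im,P=cloud("side");im2,P2=cloud("top")
def fit(P,box,z0,z1,n,m=None):
    u0,u1,v0,v1=box; Q=P[v0:v1,u0:u1].reshape(-1,3); k=(Q[:,2]>z0)&(Q[:,2]<z1)
    Q=Q[k]
    (x,y),wh,a=cv2.minAreaRect((Q[:,:2]).astype(np.float32)); print(n,len(Q),"c",round(x,4),round(y,4),np.round(wh,4),"ang",round(a,2),"zmax",np.percentile(Q[:,2],[95,100]).round(4))
fit(P,(265,335,170,245),.052,.09,"roller side")
fit(P2,(265,340,190,265),.052,.09,"roller top")
cv2.imwrite("pics/s2.png",cv2.resize(im[80:250,190:400],None,fx=3.5,fy=3.5,interpolation=cv2.INTER_CUBIC))
# gauge parts by handle: frame from earlier picture
for c in("top","side"):
    Q=np.load(c+"0.npy").reshape(-1,3); d=Q-[.4151,.2744,0]
    for a in(-4,-5):
        t=np.radians(a); x=d[:,0]*np.cos(t)+d[:,1]*np.sin(t); y=-d[:,0]*np.sin(t)+d[:,1]*np.cos(t)
        for n,k in(("handle",(abs(x)<.032)&(abs(y)<.03)&(Q[:,2]>.12)),("beam",(abs(x)<.08)&(abs(y)<.05)&(Q[:,2]>.085)&(Q[:,2]<.1)),("top",(abs(x)<.032)&(abs(y)<.03)&(Q[:,2]>.136))):
            print(c,a,n,k.sum(),"x",np.percentile(x[k],[1,50,99]).round(4),"y",np.percentile(y[k],[1,50,99]).round(4))
E
```

```text
roller side 577 c 0.5273 -0.001 [0.1558 0.0424] ang 83.86 zmax [0.0705 0.0737]
roller top 786 c 0.5253 -0.0014 [0.1519 0.0431] ang 83.77 zmax [0.0712 0.0792]
top -4 handle 160 x [-0.0193  0.0007  0.0194] y [-0.0124 -0.0025  0.0114]
top -4 beam 400 x [-0.059   0.0185  0.059 ] y [-0.0184 -0.0045  0.0177]
top -4 top 117 x [-0.0177  0.0013  0.0195] y [-0.0118 -0.0004  0.0113]
top -5 handle 161 x [-0.0192  0.0006  0.0195] y [-0.0124 -0.0026  0.0115]
top -5 beam 400 x [-0.0587  0.0188  0.0591] y [-0.0188 -0.0039  0.0183]
top -5 top 118 x [-0.0189  0.0013  0.0196] y [-0.012  -0.0006  0.0113]
side -4 handle 120 x [-0.031   0.0014  0.0221] y [-0.0143 -0.0082  0.0102]
side -4 beam 248 x [-0.057   0.0134  0.0613] y [-0.0204 -0.0093  0.0179]
side -4 top 59 x [-0.0309  0.001   0.0204] y [-0.0132 -0.001   0.01  ]
side -5 handle 120 x [-0.0308  0.0013  0.0221] y [-0.0143 -0.0081  0.0104]
side -5 beam 248 x [-0.057   0.0137  0.0612] y [-0.0206 -0.0094  0.0187]
side -5 top 59 x [-0.0307  0.001   0.0204] y [-0.0133 -0.0012  0.0102]
```

View pics/s2.png

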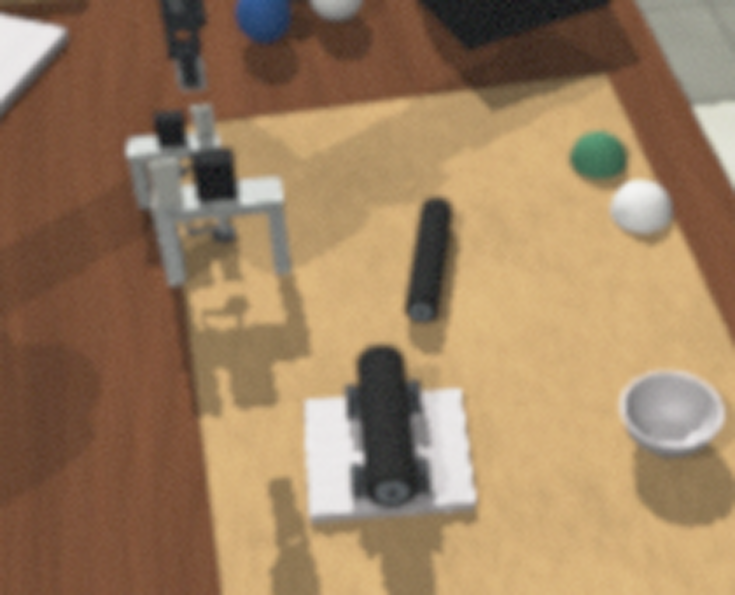

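The roller is seated in both vees, within 1 mm of centre. The gripper is above the gauge handle. Descending.

Call:
carry_out:
  series: "-0.0005 -0.0005 -0.05 1.6;0 0 -0.04 0;0 0 -0.025 0;0 0 -0.013 0;0 0 0 0;0 0 0 0"

```text
time: 10.78
tool_pos: [0.4168, 0.2743, 0.1196]
tcp_rot: [0.122, 3.137, 0.002]
wrist_force: [0.0, 0.4, -0.2]
width: 0.996
grip_force: 0.0
```

Call:
carry_out:
  series: "0 0 0 0;0 0 0 0;0 0 0 0;0 0 0 0;0 0 0 0;0 0 0 0;0 0 0 0;0 0 0 0;0 0 0 0"
  jaw: -1
  grip_force: 60

```text
time: 11.9
tool_pos: [0.4162, 0.274, 0.1187]
tcp_rot: [0.121, 3.139, 0.001]
wrist_force: [0.3, 2.5, 5.1]
width: 0.272
grip_force: 60.1
```

Call:
carry_out:
  series: "0 0 0.01 0;0 0 0.03 0;0 0 0.04 0;0 0 0.04 0;0.0138 -0.0344 0 -0.3;0.0138 -0.0344 0 -0.3;0.0138 -0.0344 0 -0.3;0.0138 -0.0344 0 -0.3;0.0138 -0.0344 0 -0.3;0.0138 -0.0344 0 -0.3;0.0138 -0.0344 0 0;0.0138 -0.0344 0 0;0 0 0 0;0 0 0 0;0 0 0 0"

```text
time: 13.78
tool_pos: [0.5253, -0.0008, 0.2376]
tcp_rot: [-0.169, -3.135, -0.0]
wrist_force: [0.1, 0.4, -4.4]
width: 0.271
grip_force: 60.5
```

```bash
python3 - <<'E'
from h import *
s=bot.read_state();print(s["tool_pos"],s["tcp_rot"])
for c in("side","top"):
    im,P=cloud(c)
    cv2.imwrite(f"pics/{c}3.png",cv2.resize(im[110:260,220:400],None,fx=4,fy=4,interpolation=cv2.INTER_CUBIC))
    Q=P.reshape(-1,3);B=im.reshape(-1,3).max(1); d=Q-[.5263,-.0012,0]; t=np.radians(-6.2)
    x=d[:,0]*np.cos(t)+d[:,1]*np.sin(t); y=-d[:,0]*np.sin(t)+d[:,1]*np.cos(t)
    for n,a,b,c0 in(("beam",.195,.216,100),("all",.12,.216,100)):
        k=(abs(x)<.09)&(abs(y)<.05)&(Q[:,2]>a)&(Q[:,2]<b)&(B>c0)
        if k.sum()<5: print(c,n,k.sum());continue
        print(c,n,k.sum(),"x",np.percentile(x[k],[1,50,99]).round(4),"y",np.percentile(y[k],[1,50,99]).round(4),"z",np.percentile(Q[k,2],[1,99]).round(3),cv2.minAreaRect(np.stack([x,y],1)[k].astype(np.float32)))
E
```

```text
[ 0.52529726 -0.00078407  0.23756304] [-1.69095843e-01 -3.13520286e+00 -1.84196629e-04]
side beam 417 x [-0.0582  0.0132  0.0591] y [-0.0203 -0.0144  0.0177] z [0.196 0.215] ((0.000246632844209671, -0.0011034384369850159), (0.11935601383447647, 0.040329255163669586), 1.2198007106781006)
side all 718 x [-0.059   0.0053  0.0589] y [-0.0206 -0.0159  0.0169] z [0.123 0.214] ((6.411224603652954e-06, -0.0010379999876022339), (0.11992461234331131, 0.04070929437875748), 0.7236453294754028)
top beam 189 x [-0.0609 -0.0425 -0.0221] y [-0.0184  0.0012  0.0167] z [0.197 0.216] ((-0.04132070019841194, -0.000525129958987236), (0.03924299404025078, 0.03593399375677109), 0.3477882742881775)
top all 215 x [-0.061  -0.0451 -0.0221] y [-0.0185  0.0006  0.0167] z [0.13  0.216] ((-0.04145252704620361, -0.0005681458860635757), (0.03937971591949463, 0.03600335121154785), 0.5845571160316467)
```

View pics/side3.png

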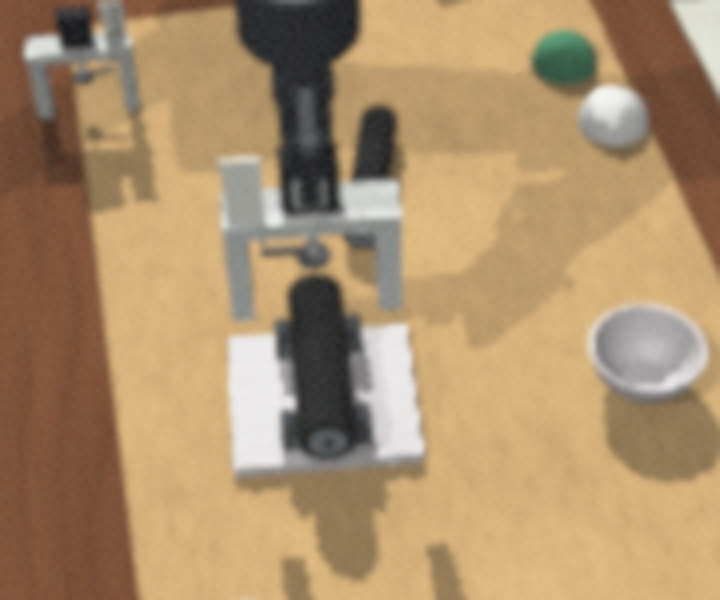

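The gauge is level, in line and centred within about 1 mm over the roller. Lowering it.

Call:
carry_out:
  series: "0 0 -0.03 0;0 0 -0.03 0;0 0 -0.02 0;0 0 -0.01 0;0 0 -0.006 0;0 0 -0.004 0;0 0 -0.002 0;0 0 -0.002 0;0 0 0 0;0 0 0 0"

```text
time: 15.12
tool_pos: [0.5266, -0.0015, 0.1346]
tcp_rot: [0.171, 3.136, -0.0]
wrist_force: [0.5, 0.6, -3.4]
width: 0.273
grip_force: 60.5
```

Call:
carry_out:
  series: "0 0 -0.001 0;0 0 -0.001 0;0 0 -0.001 0;0 0 0 0;0 0 0 0"

```text
time: 15.75
tool_pos: [0.5261, -0.0015, 0.1312]
tcp_rot: [-0.17, -3.137, 0.0]
wrist_force: [-0.5, 0.2, -3.6]
width: 0.271
grip_force: 60.5
```

Call:
carry_out:
  series: "0 0 -0.0007 0;0 0 0 0;0 0 0 0"

```text
time: 16.12
tool_pos: [0.5262, -0.0015, 0.1308]
tcp_rot: [0.171, 3.137, -0.0]
wrist_force: [-1.1, -0.5, -0.5]
width: 0.266
grip_force: 61.1
```

Call:
carry_out:
  series: "0 0 -0.0005 0;0 0 0 0;0 0 0 0"

```text
time: 16.5
tool_pos: [0.5262, -0.0015, 0.1308]
tcp_rot: [-0.171, -3.137, 0.0]
wrist_force: [-4.4, 0.4, 4.7]
width: 0.274
grip_force: 61.9
```

Call:
carry_out:
  series: "0 0 0 0;0 0 0 0;0 0 0 0;0 0 0 0;0 0 0 0;0 0 0 0"
  jaw: 1

```text
time: 17.25
tool_pos: [0.5263, -0.0015, 0.1301]
tcp_rot: [0.171, 3.137, -0.0]
wrist_force: [0.7, -0.0, 0.7]
width: 1.0
grip_force: 0.0
```

Call:
carry_out:
  series: "0 0 0.02 0;0 0 0.05 0;0 0 0.05 0;-0.02 -0.04 0.04 0;-0.02 -0.05 0 0;-0.02 -0.05 0 0;0 -0.05 0 0;0 -0.05 0 0;0 0 0 0;0 0 0 0"

```text
time: 18.5
tool_pos: [0.466, -0.2411, 0.2898]
tcp_rot: [-0.172, -3.136, -0.002]
wrist_force: [0.3, 0.8, -0.3]
width: 0.999
grip_force: 0.0
```

```bash
python3 - <<'E'
from h import *
print(bot.read_state()["time"])
for c in("side","top"):
    im,P=cloud(c)
    cv2.imwrite(f"pics/{c}4.png",cv2.resize(im[110:260,220:400],None,fx=4,fy=4,interpolation=cv2.INTER_CUBIC))
    Q=P.reshape(-1,3); d=Q-[.5263,-.0012,0]; t=np.radians(-6.2)
    x=d[:,0]*np.cos(t)+d[:,1]*np.sin(t); y=-d[:,0]*np.sin(t)+d[:,1]*np.cos(t)
    for n,a,b in(("upper",.095,.16),("handle",.147,.157)):
        k=(abs(x)<.09)&(abs(y)<.05)&(Q[:,2]>a)&(Q[:,2]<b)
        if k.sum()>4: print(c,n,k.sum(),cv2.minAreaRect(np.stack([x,y],1)[k].astype(np.float32)),np.percentile(Q[k,2],98))
    for s in(-1,1):
        k=(abs(x-s*.045)<.012)&(abs(y)<.012)&(Q[:,2]>.095)&(Q[:,2]<.115); print("beam z",s,k.sum(),np.median(Q[k,2]))
    for n in("thin_roller","cup","bowl"): print(n,[(round(r["score"],2),np.round(r["rect"])) for r in spot_in(c,n)[:1]])
E
```

```text
18.5
side upper 313 ((0.024874838069081306, -0.003362571820616722), (0.07353721559047699, 0.03939052298665047), 1.5985300540924072) 0.15007987070946105
side handle 21 ((0.017081793397665024, -0.003592962399125099), (0.024566080421209335, 0.010901461355388165), 69.70635986328125) 0.15196939561512562
beam z -1 0 nan
beam z 1 48 0.10484240593521804
thin_roller [(0.62, array([312., 154.,  13.,  36.]))]
cup [(0.96, array([281., 277.,  34.,  40.]))]
bowl [(0.7, array([384., 198.,  31.,  24.]))]
top upper 573 ((-0.0001604221761226654, -0.0009830985218286514), (0.12016305327415466, 0.03601796180009842), 0.2769990563392639) 0.15413612630501267
top handle 138 ((-0.018359972164034843, -0.0002661990001797676), (0.023643946275115013, 0.07550574094057083), 88.69087982177734) 0.1551313882816667
beam z -1 56 0.10469060818195597
beam z 1 75 0.1041089343745194
thin_roller []
cup [(0.83, array([394., 256.,  28.,  21.]))]
bowl [(0.94, array([310., 142.,  29.,  27.]))]
  return _methods._mean(a, axis=axis, dtype=dtype,
  ret = ret.dtype.type(ret / rcount)
```

View pics/side4.png

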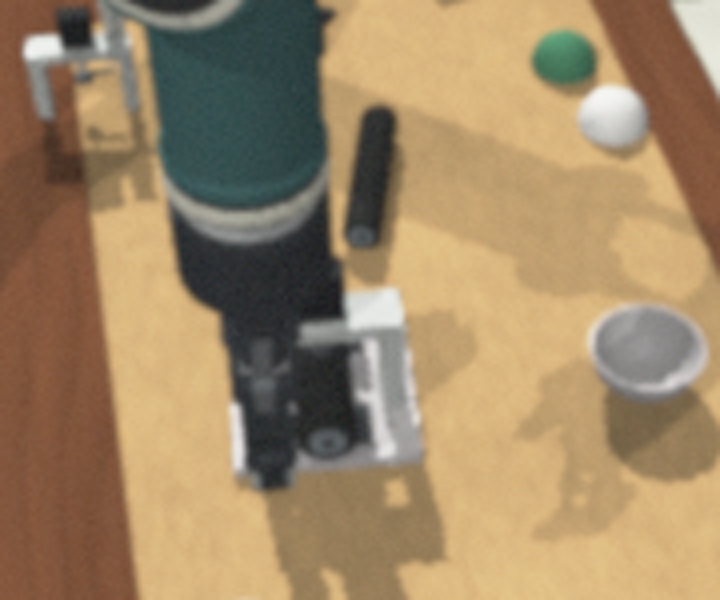

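View pics/top4.png

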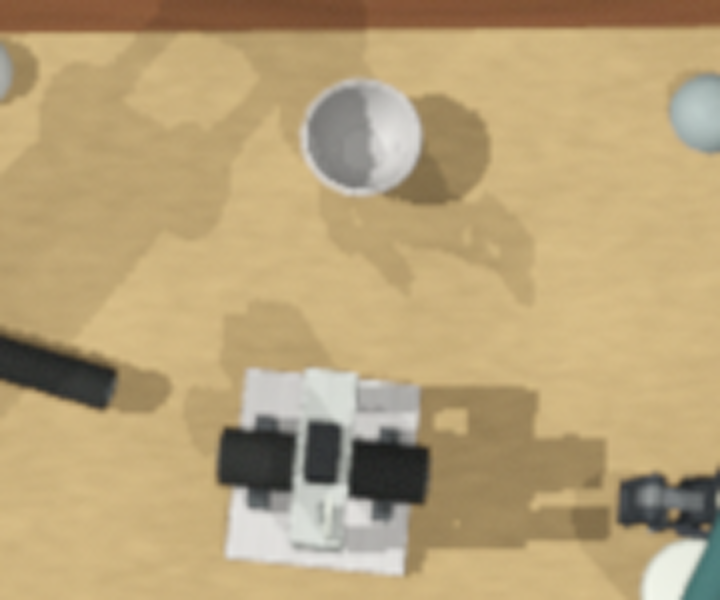

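The gauge stands square across the roller, 1 mm off centre at most. Its beam is level at 104 mm (12 + 92), the bystanders haven't moved, and the arm is clear. Handing in.

```bash
python3 -c "
from workcell import bot
print(bot.finish_job())"
```

```text
the job is handed in; nothing more can be done
None
```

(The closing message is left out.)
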